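# Roll the trolley wheel into the cam clamp

### The arm

A 6-joint arm with a two-finger parallel gripper is mounted at the origin on the work surface. World frame = base frame: x ahead of the robot, y to its left, z up, the work surface at z = 0. Lengths are in mm, angles in degrees, forces in N, time in s.
With the tool pointing down it reaches from about 300 to 850 mm from the base axis. Payload 4.2 kg.
Tool frame: the origin (TCP) lies on the centre line of the jaws, within the pads' length; the fingertips stand 11 mm ahead of it and the grasp point (between the pads) lies 8 mm behind it; z points along the fingers, y is the line along which they close (so a half turn about z gives the same grasp; the last joint's range is limited). The gripper opens to 91 mm and grips with 3 to 60 N. Pads are 32 mm wide; open, the fingers measure 118 mm over their backs; the gripper's body (76 mm by 178 mm) begins 60 mm behind the grasp point.
Start: joints at [72.88, 18.312, 89.639, -0, 72.044, -1.146], TCP at [158.243, 552.812, 224.976] pointing down, gripper open.
Joint ranges: [-177.97, 177.97], [-48.28, 115.42], [12.27, 149.76], [-77.06, 257.06], [2.81, 150.46], [-146.56, 146.56]. Speed limits (degrees/s): [147.25, 147.25, 180, 180, 180, 180].

### API

Orientations are given as [roll, pitch, yaw] about the fixed x, y, z axes, in that order (R = Rz(yaw) Ry(pitch) Rx(roll)).
In Python, from workcell import env, grab_frame, camera_model, models gives the robot as it stands.
- The arm moves only by the shell command python3 -m crank 'ROWS' [FORCE]. ROWS is text: rows parted by semicolons, each of 7 numbers parted by spaces: the closure, from -1 (fully open) to 1 (shut), so that 0 is half open, then the shift along the tool's x, y, z in mm, then the turn, a rotation vector about the tool's x, y, z in degrees. A call has 1 to 10 rows; each row shifts and turns the commanded pose from where the row before left it, along the tool's axes as they then stand; what a row does not reach is not made up. A row lasts 1/8 s, in which the tool goes at most 62.5 mm and 10.7 degrees, less where a joint would pass 70% of its speed; a pose out of reach is approached as far as the arm can. A call is refused whole if a number of a shift passes 62.5 or a number of a turn 10.7, either way. A call with a gripper value outside its range is refused whole. The fingers move at their own pace and stop on an object; FORCE is the grip in N (left out, the last holds). Time passes only in rows, so rows that do not move let the fingers close. It gives the time, the measured TCP pose, the force, the opening and the grip force at its end, in the units of the state.
- env.state(): the state, without advancing time (a new reading comes with each control period).
- grab_frame(name): name is "scene" or "top"; returns the picture (400x640x3 uint8, blue, green, red); there is no depth.
- camera_model(name): a dict with "K" (3x3 intrinsics, pixels), "R" (3x3) and "t" (3): a world point X has camera coordinates R X + t. Camera axes: x right, y down, z forward; pixel columns grow to the right and rows downward; lengths in mm; the calibration is good to about 2 mm. A picture is of the moment at which its call begins. camera_model takes no time and is no camera call.
- env.job_done(): hands the job in; it is judged then, once.
Trained networks look in the newest picture that a camera, given by its name, has taken for a name from the list of things; names that differ only in an ending like _2 or _b are one class to them, and where a whole thing is asked for, a point or a joint stands for the part that bears it (a point fixed in the world has none). Each returns a list of dicts, best first, with "p" (0 to 1); they miss things now and then, are a little off and sometimes report something else, mostly with a low value. They report only what shows in the picture. A call takes as long as a camera call.
- models.search_frame(name, camera): "point" ([x, y, z] in mm, in world coordinates, good to about 4 mm: the middle of the surface that is visible of it).
The state is a dict: "time_s": time; "qpos": joint angles; "qvel": joint speeds; "effort": joint torques, N m; "ee_pos": TCP position; "ee_rot": TCP orientation; "force": force on the tool from outside, world axes, zero at the start; "torque": the same for the moment, N m; "gripper_width": finger opening in mm; "gripper_force": force on a finger pad.
Only numpy, scipy, OpenCV 4.12 (cv2) and the standard library are available. Lean on these libraries where they do the work, as an engineer would, in place of code of your own. Each camera call takes 0.05 s, during which the arm holds its last target. There are 200 camera calls.

### The job

Lift the trolley wheel out of its rack, stand it on its rim on the open end of the aluminium runway and let go. Then roll it upright along the runway (roll it, do not carry or drag it) until it is in the clamp bay against the end stop, and turn the cam lever just far enough to take up the gap and nip the wheel firmly against the sprung pad, without driving the pad to the end of its travel. Never let the wheel tip over and do not knock over the cups, tins and spray bottle.

Things in the scene. Friction and masses are not known exactly. Their poses are not given: they have to be found in the camera images.
- wheel: grey nylon trolley wheel: disc 90 mm in diameter, 36 mm thick, 0.35 kg, with a fixed steel axle 20 mm in diameter that turns with it and sticks out 28 mm from each face. Origin at its centre; x along the axle, y and z are spokes. It starts upright in the rack, centre 58 mm up. On the runway its centre is 49 mm above the table; friction about 0.6, it stands alone and rolls at a light push
- rack: fixed wheel rack, 110 x 86 mm, 61 mm high, origin under its centre, x along the axle: two grey blocks whose notches hold the axle ends, the disc between them with 4 mm to spare at each face. The axle cannot be gripped there; the disc can be pinched over its thickness above the blocks
- clamp: fixed aluminium runway, 4 mm thick, 100 mm wide, with a low cam clamp at one end. Origin on the table under the centre of the clamp bay. The wheel rolls towards +y, axle along x. Plate from y = -340 to +65 mm, open and flat up to y = -210 mm. All of the clamp but the lever is below 33 mm, lower than the axle on the runway
- funnel (a point): where the straight part of the two steel kerbs begins, 145 mm before the bay, between them. From 210 mm before the bay they narrow from 72 to 46 mm, then run straight to 40 mm before it, where tapered lead-ins of jaw and pad take over; tops 16 mm above the table
- end_stop (a point): middle of the near face of the steel end stop, 47 mm beyond the bay centre, its top 30 mm above the table: a wheel that touches it has its centre 2 mm beyond the bay centre
- bay (a point): centre of the clamp bay on the runway's upper face, 4 mm above the table: the wheel's centre ends 45 mm above it, within 12 mm along the runway
- runway_start (a point): point on the runway's upper face in the middle of the open end, 270 mm before the bay: stand the wheel here, axle across the runway (within 45 mm along it and 25 mm across it)
- lever_arm (a joint): cam lever angle, rad: 0 open (starts at 0 to 0.2), 1.8 at most; grows clockwise seen from above. Each rad moves the jaw 10 mm towards the pad. With the wheel in the bay the 12 mm gap is taken up at about 1.2 rad; each further 0.1 rad presses the pad in 1 mm. Stays where it is left; about 2 N at the knob
- lever_pivot (a point): vertical axis of the cam lever, 30 mm above the table
- lever_knob (a point): point on the axis of the black upright round knob (20 mm diameter) at the end of the lever, 75 mm from the pivot, 70 mm above the table; the knob reaches from 38 to 88 mm. With the lever at 0 it lies at x = +53, y = +72 mm in the clamp's frame. Can be pinched from above and led round, or pushed
- pad (a joint): black sprung pad in the bay, its face at x = -24 mm in the clamp frame, its housing out to x = -71 mm; the steel jaw faces it, at x = +24 mm with the lever at 0. Value: how far the sprung pad is pressed in, m: 0 free, 0.008 at the end of its travel; 1.5 N per mm. 0.003 is a good nip
- cup_a: loose mixing cup with a blue lid, 85 mm wide, 105 mm high; origin under it
- cup_b: loose mixing cup with a blue lid, 90 mm wide, 110 mm high; origin under it
- tin_a: loose paint tin, 92 mm diameter, 100 mm high; origin under it
- tin_b: loose paint tin, 80 mm diameter, 90 mm high; origin under it
- spray: loose spray bottle, 54 mm diameter, 190 mm high; origin under it

How it is judged (in metres and radians):
On the way, in this order (a step that is already met when the one before it is completed fails the run):
1. the wheel stands on its rim on the open end of the runway, let go and at rest (y of wheel in the frame of clamp between -0.325 and -0.215 m and x of wheel in the frame of clamp between -0.03 and 0.03 m and height (world z) of wheel below 0.055 m and angle between wheel's own x axis and vertical between 1.31 and 1.83 rad and contact force between wheel and the fingers below 0.05 N and linear speed of wheel below 0.03 m/s), for 0.2 s.
2. rolling on its rim along the runway: a quarter-turn position comes by (y of wheel in the frame of clamp between -0.205 and 0.02 m and x of wheel in the frame of clamp between -0.04 and 0.04 m and height (world z) of wheel below 0.055 m and angle between wheel's own x axis and vertical between 1.31 and 1.83 rad and (angle between wheel's own y axis and vertical below 0.3 rad or angle between wheel's own y axis and vertical above 2.84159 rad or angle between wheel's own y axis and vertical between 1.2708 and 1.8708 rad)).
3. it has rolled an eighth of a turn further (y of wheel in the frame of clamp between -0.205 and 0.02 m and x of wheel in the frame of clamp between -0.04 and 0.04 m and height (world z) of wheel below 0.055 m and angle between wheel's own x axis and vertical between 1.31 and 1.83 rad and (angle between wheel's own y axis and vertical between 0.485398 and 1.0854 rad or angle between wheel's own y axis and vertical between 2.05619 and 2.65619 rad)).
4. it has rolled an eighth of a turn further (all of step 2).
5. it has rolled an eighth of a turn further (all of step 3).
At the end, for the whole second after the job is handed in: The wheel stands upright (within 15 degrees) on the runway in the clamp bay, its centre within 12 mm of the bay centre along the runway, at rest and let go, nipped by the jaw so that the sprung pad is pressed in 0.8 to 5.5 mm (y of wheel in the frame of clamp between -0.012 and 0.012 m and x of wheel in the frame of clamp between -0.016 and 0.012 m and height (world z) of wheel below 0.055 m and angle between wheel's own x axis and vertical between 1.31 and 1.83 rad and value of joint pad between 0.0008 and 0.0055 m and linear speed of wheel below 0.02 m/s and contact force between wheel and the fingers below 0.05 N and contact force between clamp and the arm below 0.05 N); the robot touches nothing.
It fails at once if the wheel tips more than 35 degrees from upright (angle between wheel's own x axis and vertical below 0.96 rad or angle between wheel's own x axis and vertical above 2.18 rad).
It fails at once if the pad is driven to the end of its travel (over 7 mm) (value of joint pad above 0.007 m).
It fails at once if a cup, tin or the spray bottle is knocked over (angle between any of cup_a, cup_b, tin_a, tin_b, spray's own z axis and vertical above 0.6 rad).
It also fails if it takes over 70 s, if anything falls off the work surface, if the arm or the gripper's body presses on something with over 40 N, if the wrist force passes 120 N, or if a joint passes its speed limit or range.

## Working session

There is one attempt and no reset: what is moved stays moved. The work goes in short steps, Python scripts to look and compute and a shell command to move; the robot and the scene stay as the last step left them, time stands still between calls to the robot, and variables do not carry over. Pictures are saved under pics/ and viewed, at most 10 in all, crops included, and the job is handed in when it is done.

```bash
mkdir -p pics; ls
python3 - <<'E'
from workcell import env, grab_frame, camera_model, models
import cv2, numpy as np
for c in ("scene","top"):
    cv2.imwrite(f"pics/{c}0.png", grab_frame(c))
    m=camera_model(c); print(c, np.round(m["K"],1).tolist(), np.round(m["R"],3).tolist(), np.round(m["t"]).tolist())
    for n in ["wheel","rack","clamp","funnel","end_stop","bay","runway_start","lever_arm","lever_pivot","lever_knob","pad","cup_a","tin_a","spray"]:
        print(n,[(np.round(r["point"]).tolist(),round(r["p"],2)) for r in models.search_frame(n,c)[:3]])
print(env.state())
E
```

```text
pics
scene [[424.0, 0.0, 320.7], [0.0, 424.0, 195.5], [0.0, 0.0, 1.0]] [[0.306, 0.952, 0.006], [0.784, -0.248, -0.569], [-0.54, 0.179, -0.822]] [-204.0, -375.0, 1473.0]
wheel [([567.0, -306.0, 84.0], 0.73)]
rack [([592.0, -305.0, 30.0], 0.92)]
clamp [([517.0, 71.0, 6.0], 0.56)]
funnel [([526.0, 73.0, 5.0], 0.6)]
end_stop [([516.0, 74.0, 4.0], 0.91)]
bay [([516.0, 73.0, 7.0], 0.37)]
runway_start [([476.0, 169.0, 24.0], 0.26)]
lever_arm [([574.0, 190.0, 33.0], 0.9)]
lever_pivot [([515.0, 76.0, 4.0], 0.56), ([575.0, 193.0, 35.0], 0.23)]
lever_knob [([572.0, 195.0, 33.0], 0.79), ([523.0, 73.0, 6.0], 0.19)]
pad [([476.0, 170.0, 22.0], 0.45)]
cup_a [([718.0, -100.0, 87.0], 0.74), ([477.0, 169.0, 24.0], 0.59)]
tin_a [([761.0, -243.0, 100.0], 0.95), ([693.0, 372.0, 80.0], 0.78)]
spray [([373.0, 437.0, 95.0], 0.65)]
top [[409.2, 0.0, 323.2], [0.0, 409.2, 200.6], [0.0, 0.0, 1.0]] [[0.003, -1.0, 0.007], [-0.994, -0.004, -0.108], [0.108, -0.006, -0.994]] [24.0, 562.0, 1078.0]
wheel [([550.0, -298.0, 82.0], 0.65)]
rack [([532.0, -289.0, 54.0], 0.86)]
clamp [([512.0, 81.0, 4.0], 0.64), ([700.0, -9
[... 617 characters left out ...]
61.0, 431.0, 124.0], 0.56)]
{'time_s': 1.5, 'qpos': array([ 7.28798251e+01,  1.83118640e+01,  8.96407962e+01, -9.12664916e-04,
        7.20443297e+01, -1.14520842e+00]), 'qvel': array([ 0.04818145, -0.03717358, -0.03194508, -0.02427131,  0.0175789 ,
        0.04720244]), 'effort': array([ 9.41906655e-04, -4.12339818e+01, -2.32231289e+01,  7.27846543e-02,
        3.77412513e-02, -6.05682544e-06]), 'ee_pos': array([158.24670463, 552.79406792, 224.96409305]), 'ee_rot': array([1.79997008e+02, 9.28215571e-04, 1.64025315e+02]), 'force': array([ 0.28306411, -0.48009962, -0.13815637]), 'torque': array([-0.01406098, -0.01929665, -0.01518893]), 'gripper_force': 0.0, 'gripper_width': 90.89365658474073}
```

Run:
```python
import cv2
a=cv2.imread("pics/top0.png"); cv2.imwrite("pics/top0b.png",cv2.resize(a[20:400,100:600],None,fx=1.6,fy=1.6,interpolation=cv2.INTER_CUBIC)[:600])
```

```text
(no output)
```

View pics/top0.png

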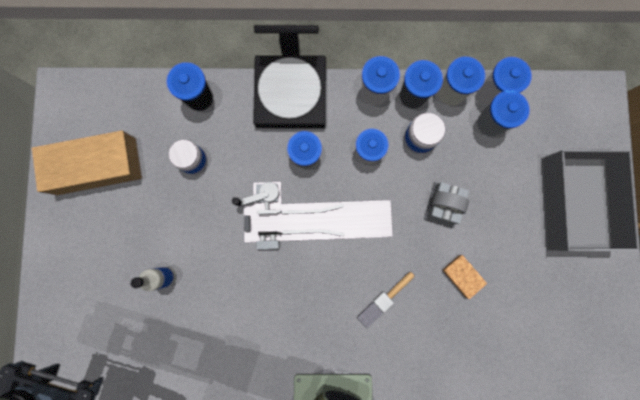

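View pics/scene0.png

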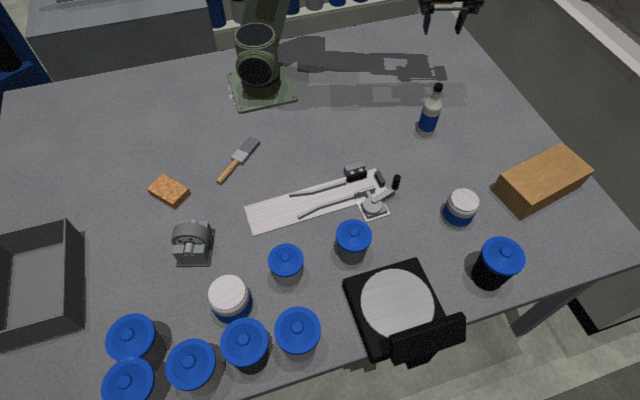

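The top view shows the runway from its open end at (391, 220) to the end stop at (246, 224). The lever knob is at (237, 202), the pad housing at (268, 243), the rack and wheel at (450, 203), a cup at (305, 148), another at (372, 145) and the spray bottle at (150, 280). I'll rectify the clamp and rack areas next.

```bash
cat > h.py <<'E'
import cv2, numpy as np
from workcell import env, grab_frame, camera_model, models
def proj(c,X):
    m=camera_model(c); K,R,t=[np.array(m[k],float) for k in("K","R","t")]
    p=(R@np.atleast_2d(X).T).T+t; p=p@K.T; return p[:,:2]/p[:,2:]
def ray(c,uv,z):
    m=camera_model(c); K,R,t=[np.array(m[k],float) for k in("K","R","t")]
    C=-R.T@t; d=R.T@np.linalg.solve(K,[uv[0],uv[1],1]); return C+d*(z-C[2])/d[2]
def ortho(img,c,x0,x1,y0,y1,z,s):
    # output: col grows with -y, row grows with -x
    W=[[x1,y1,z],[x1,y0,z],[x0,y0,z],[x0,y1,z]]
    w,h=int((y1-y0)*s),int((x1-x0)*s)
    H=cv2.getPerspectiveTransform(proj(c,W).astype(np.float32),np.float32([[0,0],[w,0],[w,h],[0,h]]))
    return cv2.warpPerspective(img,H,(w,h),flags=cv2.INTER_CUBIC)
E
python3 - <<'E'
from h import *
im=cv2.imread("pics/top0.png")
a=ortho(im,"top",430,620,-160,240,4,2)
b=ortho(im,"top",490,600,-360,-240,61,2); 
s=cv2.imread("pics/scene0.png")
b2=ortho(s,"scene",490,600,-360,-240,61,2)
o=np.zeros((600,800,3),np.uint8); o[:380]=a; o[380:600,:240]=b; o[380:600,260:500]=b2
cv2.imwrite("pics/orth.png",o)
g=cv2.cvtColor(a,cv2.COLOR_BGR2GRAY); m=(g>165).astype(np.uint8)
m[:,:400]=0
r=cv2.minAreaRect(cv2.findNonZero(cv2.morphologyEx(m,cv2.MORPH_OPEN,np.ones((5,5))))); 
bx=cv2.boxPoints(r); print(r,[(620-v/2,240-u/2) for u,v in bx])
E
```

```text
((599.4471435546875, 213.71450805664062), (212.84771728515625, 407.779052734375), 87.64669799804688) [(np.float32(562.1238), np.float32(44.320175)), (np.float32(570.4958), np.float32(-159.3974)), (np.float32(464.16168), np.float32(-163.76733)), (np.float32(455.7897), np.float32(39.950256))]
```

View pics/orth.png

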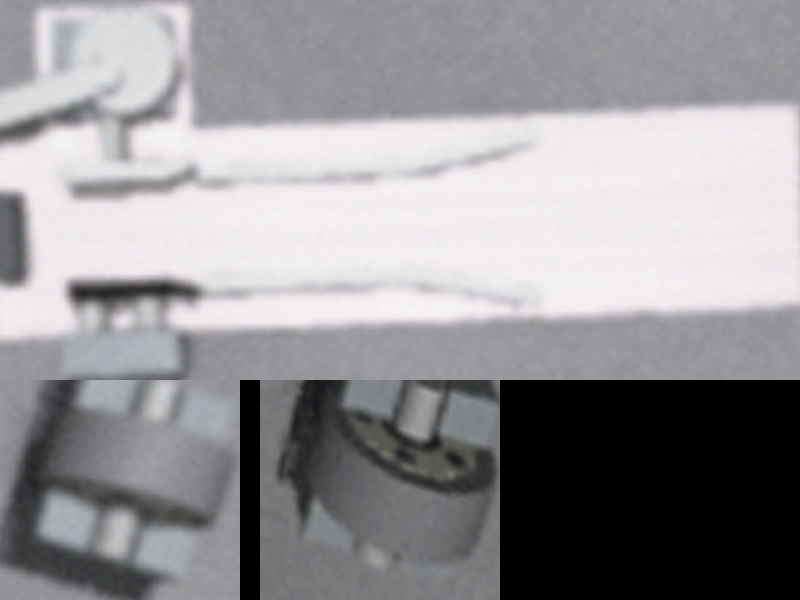

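The rectified view puts the middle of the open end at (518, -158.5), with the runway axis about 2.2° from +y. That gives the bay at about (505, 181). The end stop face at column 25 agrees with this. Next I'll fit the wheel and rack pose on both cameras and overlay the model.

```bash
cat >> h.py <<'E'
def P(name,yaw=None):pass
TH=np.linspace(0,2*np.pi,90,endpoint=False)
def wheelpts(x,y,z,yaw):
    c,s=np.cos(np.radians(yaw)),np.sin(np.radians(yaw))
    L=[(18,45),(-18,45),(46,10),(-46,10)]; out=[]
    for a,r in L:
        u=np.full_like(TH,a); v=r*np.cos(TH); w=r*np.sin(TH)
        out.append(np.c_[x+c*u-s*v,y+s*u+c*v,z+w])
    return out
def box(x,y,yaw,hx,hy,z,n=30):
    c,s=np.cos(np.radians(yaw)),np.sin(np.radians(yaw)); t=np.linspace(-1,1,n)
    q=np.r_[np.c_[t*hx,0*t-hy],np.c_[0*t+hx,t*hy],np.c_[-t*hx,0*t+hy],np.c_[0*t-hx,-t*hy]]
    return np.c_[x+c*q[:,0]-s*q[:,1],y+s*q[:,0]+c*q[:,1],np.full(len(q),z)]
E
python3 - <<'E'
from h import *
from scipy.optimize import minimize
ims={c:cv2.imread(f"pics/{c}0.png") for c in("top","scene")}
dts={}
for c,i in ims.items():
    e=cv2.Canny(cv2.GaussianBlur(i,(3,3),0),25,70); dts[c]=cv2.distanceTransform(255-e,cv2.DIST_L2,5)
def cost(p):
    x,y,a=p; t=0
    for c in dts:
        w=wheelpts(x,y,58,a)
        for o in (w[0],w[1]):
            o=o[o[:,2]>66]
            uv=proj(c,o).astype(np.float32)
            t+=np.minimum(cv2.remap(dts[c],uv[:,:1],uv[:,1:],cv2.INTER_LINEAR),4).mean()
        uv=proj(c,box(x,y,a,55,43,61)).astype(np.float32)
        t+=np.minimum(cv2.remap(dts[c],uv[:,:1],uv[:,1:],cv2.INTER_LINEAR),4).mean()
    return t
best=min((minimize(cost,[x,y,a],method="Nelder-Mead",options=dict(initial_simplex=[[x,y,a],[x+6,y,a],[x,y+6,a],[x,y,a+5]])) for x in(550,557,564) for y in(-300,-307,-314) for a in(-22,-17,-12)),key=lambda r:r.fun)
print(best.x,best.fun)
x,y,a=best.x
tiles=[]
for c in("top","scene"):
    u0,v0=(proj(c,[[x,y,58]])[0]-[35,35]).round().astype(int)
    t=cv2.resize(ims[c][v0:v0+70,u0:u0+70],(400,400),interpolation=cv2.INTER_CUBIC); k=400/70
    for pts,col in [(q,(0,0,255)) for q in wheelpts(x,y,58,a)]+[(box(x,y,a,55,43,61),(0,255,0))]:
        for q in (proj(c,pts)-[u0-.5,v0-.5])*k: cv2.circle(t,tuple(int(n) for n in q),1,col,-1)
    tiles.append(t)
cv2.imwrite("pics/fit.png",np.hstack(tiles))
E
```

```text
Traceback (most recent call last):
  File "h.py", line 4, in proj
    m=camera_model(c); K,R,t=[np.array(m[k],float) for k in("K","R","t")]
ValueError: time passes only in moves, steps and waits
```

```bash
python3 -m crank '-1 0 0 0 0 0 10.2;-1 0 0 0 0 0 10.2;-1 0 0 0 0 0 10.2;-1 0 0 0 0 0 10.2;-1 0 0 0 0 0 10.2;-1 0 0 0 0 0 10.2;-1 0 0 0 0 0 10.2;-1 0 0 0 0 0 10.2;-1 0 0 0 0 0 10.2' 30
```

```text
time_s: 2.62
ee_pos: [158.2, 552.8, 225.0]
ee_rot: [-180.0, -0.0, 71.9]
force: [-0.2, 0.6, -0.6]
gripper_width: 91.4
gripper_force: 0.0
```

```bash
python3 - <<'E'
s=open('h.py').read()
s=s.replace("def proj","import functools\ncamera_model=functools.lru_cache(camera_model)\ndef proj",1).replace("def P(name,yaw=None):pass\n","")
open('h.py','w').write(s)
E
cat > fit.py <<'E'
from h import *
from scipy.optimize import minimize
ims={c:cv2.imread(f"pics/{c}0.png") for c in("top","scene")}
dts={}
for c,i in ims.items():
    e=cv2.Canny(cv2.GaussianBlur(i,(3,3),0),25,70); dts[c]=cv2.distanceTransform(255-e,cv2.DIST_L2,5)
def cost(p):
    x,y,a=p; t=0
    for c in dts:
        w=wheelpts(x,y,58,a)
        for o in [q[q[:,2]>66] for q in w[:2]]+[box(x,y,a,55,43,61)]:
            uv=proj(c,o).astype(np.float32)
            t+=np.minimum(cv2.remap(dts[c],uv[:,:1],uv[:,1:],cv2.INTER_LINEAR),4).mean()
    return t
best=min((minimize(cost,[x,y,a],method="Nelder-Mead",options=dict(initial_simplex=[[x,y,a],[x+6,y,a],[x,y+6,a],[x,y,a+5]])) for x in(550,557,564) for y in(-300,-307,-314) for a in(-22,-17,-12)),key=lambda r:r.fun)
print(best.x,best.fun)
x,y,a=best.x
tiles=[]
for c in("top","scene"):
    u0,v0=(proj(c,[[x,y,58]])[0]-[35,35]).round().astype(int)
    t=cv2.resize(ims[c][v0:v0+70,u0:u0+70],(400,400),interpolation=cv2.INTER_CUBIC); k=400/70
    for pts,col in [(q,(0,0,255)) for q in wheelpts(x,y,58,a)]+[(box(x,y,a,55,43,61),(0,255,0))]:
        for q in (proj(c,pts)-[u0-.5,v0-.5])*k: cv2.circle(t,tuple(int(n) for n in q),1,col,-1)
    tiles.append(t)
cv2.imwrite("pics/fit.png",np.hstack(tiles))
E
python3 fit.py
```

```text
[ 555.37644055 -309.19475019  -17.61348019] 6.274131774902344
```

View pics/fit.png

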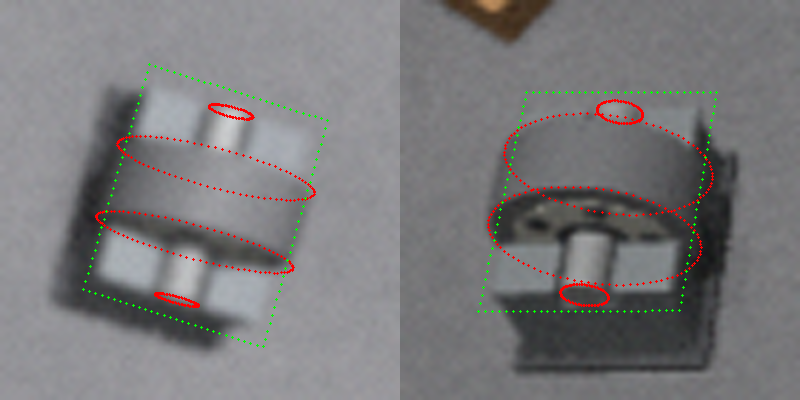

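The fit matches the disc and axle outlines: wheel centre about (555.5, -308), axle yaw about -17.6°. The block tops are just smaller than the overall rack size. I'll travel over it now.

```bash
python3 -m crank '-1 -43.4 40.3 0 0 0 -0.5;-1 -43.4 40.3 0 0 0 0;-1 -43.4 40.3 0 0 0 0;-1 -43.4 40.3 0 0 0 0;-1 -43.4 40.3 0 0 0 0;-1 -43.4 40.3 0 0 0 0;-1 -43.4 40.3 0 0 0 0;-1 -43.4 40.3 0 0 0 0;-1 -43.4 40.3 0 0 0 0;-1 -43.4 40.3 0 0 0 0' 30 && python3 -m crank '-1 -43.4 40.3 0 0 0 0;-1 -43.4 40.3 0 0 0 0;-1 -43.4 40.3 0 0 0 0;-1 -43.4 40.3 0 0 0 0;-1 -43.4 40.3 0 0 0 0;-1 0 0 0 0 0 0'
```

```text
time_s: 3.88
ee_pos: [414.4, 16.6, 225.3]
ee_rot: [179.9, -0.0, 72.7]
force: [1.1, 0.7, -0.2]
gripper_width: 90.9
gripper_force: 0.0
time_s: 4.62
ee_pos: [542.8, -252.0, 223.9]
ee_rot: [180.0, 0.0, 72.5]
force: [-0.7, 1.8, 0.0]
gripper_width: 91.3
gripper_force: 0.0
```

```bash
python3 -m crank '-1 -49.6 28.9 0 0 0 0;-1 0 0 0 0 0 0;-1 0 0 50 0 0 0;-1 0 0 50 0 0 0;-1 0 0 0 0 0 0' 30
python3 - <<'E'
from h import *
for c in("top","scene"): cv2.imwrite(f"pics/{c}1.png",grab_frame(c))
t=[]
for c in("top","scene"):
    i=cv2.imread(f"pics/{c}1.png"); u,v=proj(c,[[555.5,-308,58]])[0].astype(int)
    t.append(cv2.resize(i[v-40:v+40,u-40:u+40],(400,400),interpolation=cv2.INTER_CUBIC))
cv2.imwrite("pics/g1.png",np.hstack(t))
E
```

```text
time_s: 5.25
ee_pos: [551.7, -301.5, 121.5]
ee_rot: [-179.5, -0.2, 72.8]
force: [-0.2, 0.8, 0.7]
gripper_width: 90.7
gripper_force: 0.0
```

View pics/g1.png

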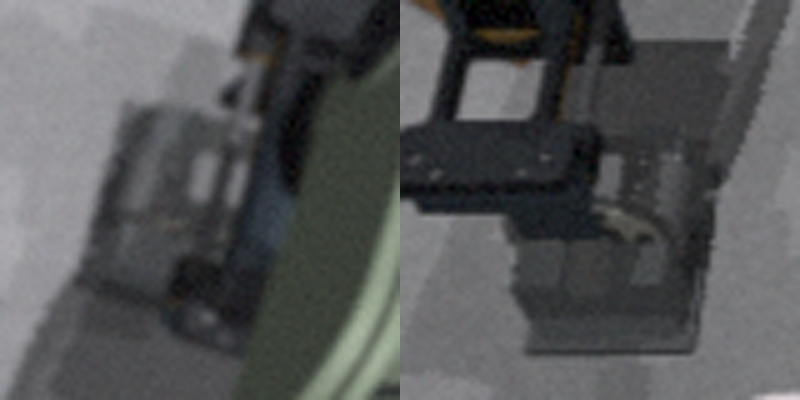

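The gripper hides the wheel in both views, but it is over the rack with a finger at each face side. I'll make a small correction and then go down.

```bash
python3 -m crank '-1 0 0 0 0 0 0;-1 0 0 0 0 0 0'; python3 -m crank '-1 -3.5 3.5 0 0 0 0;-1 0 0 0 0 0 0;-1 0 0 0 0 0 0'
```

```text
time_s: 5.6
ee_pos: [555.5, -304.8, 127.0]
ee_rot: [179.8, 0.0, 72.7]
force: [0.4, -0.2, 0.1]
gripper_width: 91.5
gripper_force: 0.0
time_s: 5.98
ee_pos: [556.8, -309.0, 124.9]
ee_rot: [-180.0, -0.0, 72.7]
force: [-0.3, 0.6, 0.5]
gripper_width: 91.5
gripper_force: 0.0
```

```bash
python3 -m crank '-1 0 0 21 0 0 0;-1 0 0 20 0 0 0;-1 0 0 0 0 0 0;-1 0 0 0 0 0 0'; python3 -m crank '0.4 0 0 0 0 0 0;0.4 0 0 0 0 0 0;0.4 0 0 0 0 0 0;0.4 0 0 0 0 0 0;0.4 0 0 0 0 0 0;0.4 0 0 0 0 0 0' 30
```

```text
time_s: 6.48
ee_pos: [557.3, -309.1, 84.6]
ee_rot: [179.9, 0.0, 72.7]
force: [0.5, -0.3, 0.7]
gripper_width: 91.4
gripper_force: 0.0
time_s: 7.22
ee_pos: [556.4, -308.6, 83.9]
ee_rot: [-179.9, -0.0, 72.7]
force: [-1.0, 0.2, 0.6]
gripper_width: 35.7
gripper_force: 30.0
```

```bash
python3 -m crank '0.6 0 0 -15 0 0 0;0.6 0 0 -20 0 0 0;0.6 0 0 -40 0 0 0;0.6 0 0 -45 0 0 0;0.6 0 0 0 0 0 0;0.6 0 0 0 0 0 0' 40
```

```text
time_s: 7.98
ee_pos: [556.2, -308.5, 203.0]
ee_rot: [-179.9, -0.0, 72.7]
force: [-0.1, -0.1, -3.2]
gripper_width: 36.1
gripper_force: 40.0
```

```bash
python3 -m crank '0.6 0 0 0 0 0 -9.8;0.6 0 0 0 0 0 -9.8;0.6 44.3 -6.5 0 0 0 0;0.6 44.3 -6.5 0 0 0 0;0.6 44.3 -6.5 0 0 0 0;0.6 44.3 -6.5 0 0 0 0;0.6 44.3 -6.5 0 0 0 0;0.6 0 0 30 0 0 0;0.6 0 0 30 0 0 0;0.6 0 0 0 0 0 0'; python3 -m crank '0.6 0 0 0 0 0 0;0.6 0 0 0 0 0 0'
python3 - <<'E'
from h import *
for c in("top","scene"): cv2.imwrite(f"pics/{c}2.png",grab_frame(c))
t=[]
for c in("top","scene"):
    i=cv2.imread(f"pics/{c}2.png"); u,v=proj(c,[[515,-88,60]])[0].astype(int)
    t.append(cv2.resize(i[v-50:v+50,u-50:u+50],(400,400),interpolation=cv2.INTER_CUBIC))
cv2.imwrite("pics/g2.png",np.hstack(t))
E
```

```text
time_s: 9.22
ee_pos: [512.4, -88.1, 140.4]
ee_rot: [-179.5, -0.1, 92.3]
force: [-0.9, -0.2, -3.3]
gripper_width: 35.8
gripper_force: 40.0
time_s: 9.48
ee_pos: [516.1, -89.2, 144.9]
ee_rot: [179.9, 0.0, 92.3]
force: [0.3, -0.5, -2.9]
gripper_width: 35.7
gripper_force: 40.0
```

View pics/g2.png

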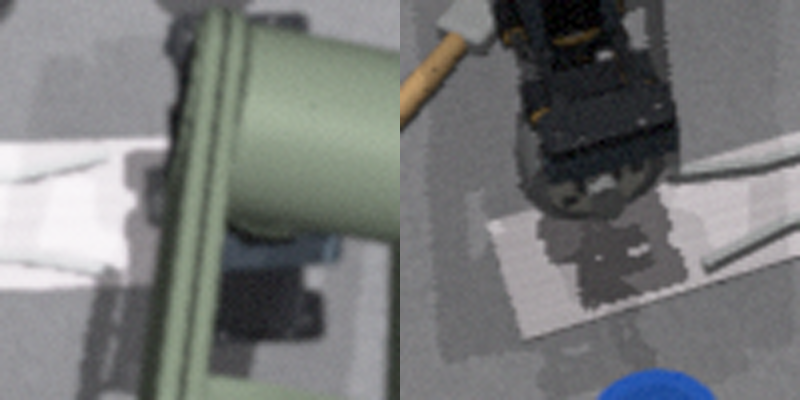

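The wheel hangs upright in the gripper over the open end, in the scene tile at about (600, 170). Lowering it.

```bash
python3 -m crank '0.6 0 0 25 0 0 0;0.6 0 0 25 0 0 0;0.6 0 0 13 0 0 0;0.6 0 0 0 0 0 0;0.6 0 0 0 0 0 0;0.6 0 0 3 0 0 0;0.6 0 0 0 0 0 0;0.6 0 0 0 0 0 0'
```

```text
time_s: 10.58
ee_pos: [515.6, -88.9, 78.1]
ee_rot: [180.0, 0.0, 92.3]
force: [0.4, 0.2, -2.3]
gripper_width: 35.7
gripper_force: 40.0
```

```bash
for i in 1 2 ; do python3 -m crank '0.6 0 0 1.5 0 0 0;0.6 0 0 0 0 0 0;0.6 0 0 0 0 0 0' | egrep 'pos|force:'; done
```

```text
ee_pos: [515.4, -88.9, 76.4]
force: [-0.2, 0.3, -3.2]
gripper_force: 40.0
ee_pos: [515.4, -88.9, 74.9]
force: [-0.3, -0.7, -2.9]
gripper_force: 40.0
```

```bash
for i in 1 2 ; do python3 -m crank '0.6 0 0 0.8 0 0 0;0.6 0 0 0 0 0 0;0.6 0 0 0 0 0 0' | egrep 'pos|force:'; done
```

```text
ee_pos: [515.4, -88.9, 74.8]
force: [-2.5, -0.3, 6.1]
gripper_force: 40.0
ee_pos: [515.4, -88.9, 74.8]
force: [-3.0, 1.3, 11.0]
gripper_force: 40.0
```

```bash
python3 -m crank '0.6 0 0 -1.2 0 0 0;0.6 0 0 0 0 0 0;-0.2 0 0 0 0 0 0;-0.5 0 0 0 0 0 0;-0.6 0 0 0 0 0 0;-0.6 0 0 0 0 0 0;-0.6 0 0 0 0 0 0;-0.6 0 0 0 0 0 0'
python3 - <<'E'
from h import *
for c in("top","scene"):
    cv2.imwrite(f"pics/{c}3.png",grab_frame(c)); print(models.search_frame("wheel",c)[:2])
E
```

```text
time_s: 13.08
ee_pos: [515.4, -88.9, 74.5]
ee_rot: [180.0, -0.0, 92.3]
force: [-0.3, 0.3, -0.9]
gripper_width: 72.8
gripper_force: 0.0
[{'point': [517.7, -48.0, 65.2], 'p': 0.61}]
[{'point': [534.8, -108.4, 46.9], 'p': 0.52}]
```

```bash
python3 -m crank '-0.6 -15 0 0 0 0 0;-0.6 -25 0 0 0 0 0;-0.4 0 0 0 0 0 0;-0.4 0 0 0 0 0 0'
python3 - <<'E'
from h import *
t=[]
for c in("top","scene"):
    i=grab_frame(c); cv2.imwrite(f"pics/{c}4.png",i); print(models.search_frame("wheel",c)[:2])
    u,v=proj(c,[[515,-80,49]])[0].astype(int)
    t.append(cv2.resize(i[v-40:v+40,u-40:u+40],(400,400),interpolation=cv2.INTER_CUBIC))
cv2.imwrite("pics/g4.png",np.hstack(t))
E
```

```text
time_s: 13.78
ee_pos: [516.8, -129.0, 74.4]
ee_rot: [-180.0, -0.0, 92.3]
force: [-0.0, -0.6, -0.3]
gripper_width: 63.9
gripper_force: 0.0
[{'point': [515.0, -81.5, 79.4], 'p': 0.82}]
[{'point': [533.3, -70.1, 58.1], 'p': 0.98}]
```

View pics/g4.png

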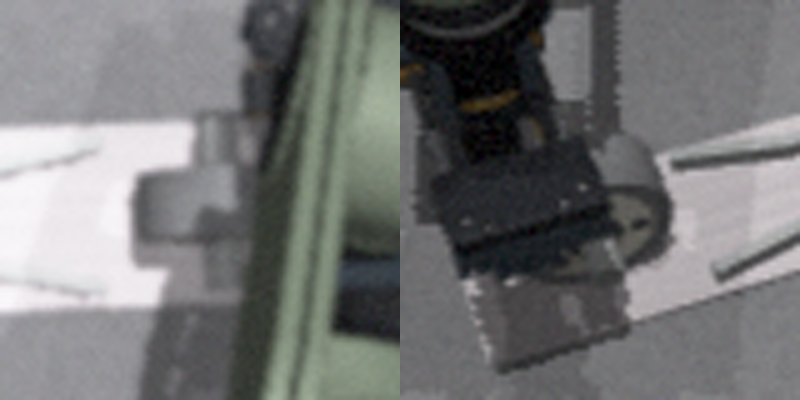

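The wheel stands upright on its own on the runway with the axle across: in the top tile the disc is at (195, 205), between the runway edges at 125 and 308. I'll lower the fingers behind the axle stubs and push both sides evenly.

```bash
python3 -m crank '-0.4 0 0 10 0 0 0;-0.4 0 0 10 0 0 0;-0.4 0 0 0 0 0 0;-0.4 4 0 0 0 0 0;-0.4 4 0 0 0 0 0;-0.4 4 0 0 0 0 0;-0.4 4 0 0 0 0 0;-0.4 4 0 0 0 0 0;-0.4 4 0 0 0 0 0;-0.4 4 0 0 0 0 0'
python3 - <<'E'
from h import *
for c in("top","scene"):
    grab_frame(c); print(models.search_frame("wheel",c)[:1])
E
```

```text
time_s: 15.22
ee_pos: [515.9, -100.6, 54.6]
ee_rot: [180.0, -0.0, 92.3]
force: [-0.5, -0.3, -0.7]
gripper_width: 63.8
gripper_force: 0.0
[{'point': [518.2, -50.3, 79.1], 'p': 0.65}]
[{'point': [529.9, -45.4, 71.8], 'p': 0.69}]
```

```bash
R='-0.4 5 0 0 0 0 0'; python3 -m crank '-0.4 5 0 0 0 0 0;-0.4 5 0 0 0 0 0;-0.4 5 0 0 0 0 0;-0.4 5 0 0 0 0 0;-0.4 5 0 0 0 0 0;-0.4 5 0 0 0 0 0;-0.4 5 0 0 0 0 0;-0.4 5 0 0 0 0 0'
python3 - <<'E'
from h import *
for c in("top","scene"):
    i=grab_frame(c); cv2.imwrite(f"pics/{c}5.png",i);print(models.search_frame("wheel",c)[:1])
E
```

```text
time_s: 16.42
ee_pos: [514.3, -60.6, 54.5]
ee_rot: [180.0, -0.0, 92.3]
force: [-0.4, -0.1, 0.3]
gripper_width: 63.8
gripper_force: 0.0
[]
[{'point': [525.2, -4.5, 71.0], 'p': 0.82}]
```

```bash
python3 -m crank '-0.4 5 0 0 0 0 0;-0.4 5 0 0 0 0 0;-0.4 5 0 0 0 0 0;-0.4 5 0 0 0 0 0;-0.4 5 0 0 0 0 0;-0.4 5 0 0 0 0 0;-0.4 5 0 0 0 0 0;-0.4 5 0 0 0 0 0;-0.4 5 0 0 0 0 0;-0.4 5 0 0 0 0 0'
python3 - <<'E'
from h import *
t=[]
for c in("top","scene"):
    i=grab_frame(c); cv2.imwrite(f"pics/{c}6.png",i);print(models.search_frame("wheel",c)[:1])
    u,v=proj(c,[[512,40,49]])[0].astype(int)
    t.append(cv2.resize(i[v-50:v+50,u-50:u+50],(400,400),interpolation=cv2.INTER_CUBIC))
cv2.imwrite("pics/g6.png",np.hstack(t))
E
```

```text
time_s: 17.88
ee_pos: [512.2, -10.6, 54.5]
ee_rot: [-180.0, -0.0, 92.3]
force: [-0.4, -0.8, -0.6]
gripper_width: 63.6
gripper_force: 0.0
[{'point': [516.2, 54.2, 65.4], 'p': 0.44}]
[{'point': [514.5, 35.6, 70.9], 'p': 0.77}]
```

View pics/g6.png

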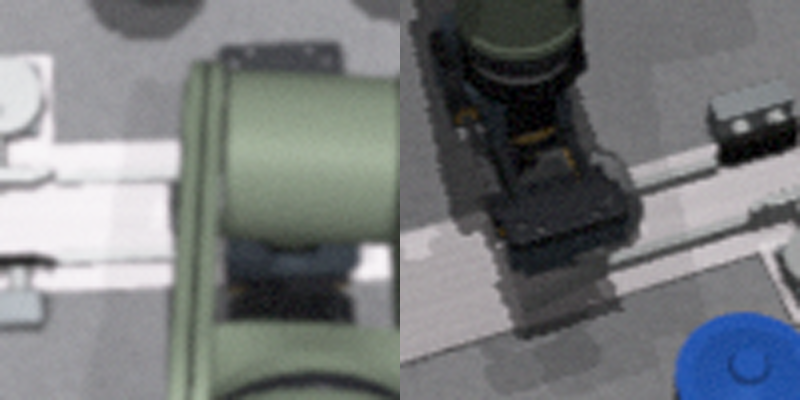

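The wheel is in the straight part between the kerbs, just ahead of the fingers (scene tile, about (630, 190)), and upright. Carrying on.

```bash
python3 -m crank '-0.4 5 0 0 0 0 0;-0.4 5 0 0 0 0 0;-0.4 5 0 0 0 0 0;-0.4 5 0 0 0 0 0;-0.4 5 0 0 0 0 0;-0.4 5 0 0 0 0 0;-0.4 5 0 0 0 0 0;-0.4 5 0 0 0 0 0;-0.4 5 0 0 0 0 0;-0.4 5 0 0 0 0 0'|egrep 'pos|force'; python3 -m crank '-0.4 5 0 0 0 0 0;-0.4 5 0 0 0 0 0;-0.4 5 0 0 0 0 0;-0.4 5 0 0 0 0 0;-0.4 5 0 0 0 0 0;-0.4 5 0 0 0 0 0;-0.4 5 0 0 0 0 0;-0.4 5 0 0 0 0 0;-0.4 5 0 0 0 0 0;-0.4 5 0 0 0 0 0';  python3 - <<'E'
from h import *
for c in("top","scene"):
    i=grab_frame(c); cv2.imwrite(f"pics/{c}7.png",i);print(models.search_frame("wheel",c)[:1])
E
```

```text
ee_pos: [510.2, 39.4, 54.5]
force: [0.6, 0.1, 0.3]
gripper_force: 0.0
time_s: 20.58
ee_pos: [508.2, 89.3, 54.5]
ee_rot: [180.0, -0.0, 92.3]
force: [-1.1, -0.9, -0.1]
gripper_width: 64.0
gripper_force: 0.0
[]
[{'point': [499.8, 119.3, 73.5], 'p': 0.7}]
```

```bash
python3 -m crank '-0.4 5 0 0 0 0 0;-0.4 5 0 0 0 0 0;-0.4 5 0 0 0 0 0;-0.4 5 0 0 0 0 0;-0.4 5 0 0 0 0 0;-0.4 5 0 0 0 0 0;-0.4 5 0 0 0 0 0;-0.4 5 0 0 0 0 0;-0.4 5 0 0 0 0 0;-0.4 5 0 0 0 0 0'|egrep 'pos|force'; python3 -m crank '-0.4 3 0 0 0 0 0;-0.4 3 0 0 0 0 0;-0.4 0 0 0 0 0 0'|egrep 'pos|force'; python3 -m crank '-0.4 3 0 0 0 0 0;-0.4 2 0 0 0 0 0;-0.4 0 0 0 0 0 0'|egrep 'pos|force';  python3 - <<'E'
from h import *
for c in("top","scene"):
    i=grab_frame(c); cv2.imwrite(f"pics/{c}8.png",i);print(models.search_frame("wheel",c)[:1])
E
```

```text
ee_pos: [506.2, 139.3, 54.5]
force: [0.2, -0.3, 0.2]
gripper_force: 0.1
ee_pos: [505.9, 145.1, 54.5]
force: [0.3, -0.7, 0.1]
gripper_force: 0.0
ee_pos: [505.7, 150.1, 54.5]
force: [0.1, -0.5, 0.3]
gripper_force: 0.0
[]
[{'point': [501.7, 171.6, 52.1], 'p': 0.7}]
```

```bash
for i in 1 2 3; do python3 -m crank '-0.4 2 0 0 0 0 0;-0.4 0 0 0 0 0 0;-0.4 0 0 0 0 0 0'|egrep 'pos|force:'; done
```

```text
ee_pos: [505.6, 152.0, 54.6]
force: [0.1, -0.1, -0.1]
gripper_force: 0.0
ee_pos: [505.5, 154.0, 54.5]
force: [-0.1, -0.1, 0.6]
gripper_force: 0.0
ee_pos: [505.5, 156.0, 54.6]
force: [-0.4, 0.1, -0.5]
gripper_force: 0.0
```

```bash
for i in 1 2 3; do python3 -m crank '-0.4 1.5 0 0 0 0 0;-0.4 0 0 0 0 0 0;-0.4 0 0 0 0 0 0'|egrep 'pos|force:'; done;  python3 - <<'E'
from h import *
for c in("top","scene"):
    i=grab_frame(c); cv2.imwrite(f"pics/{c}9.png",i);print(models.search_frame("wheel",c)[:1])
E
```

```text
ee_pos: [505.4, 157.4, 54.5]
force: [-0.3, 0.5, -0.6]
gripper_force: 0.1
ee_pos: [505.4, 157.9, 54.6]
force: [0.6, -5.2, 1.7]
gripper_force: 2.6
ee_pos: [505.4, 158.2, 54.6]
force: [1.0, -9.4, 1.3]
gripper_force: 4.8
[]
[{'point': [375.2, 440.8, 97.7], 'p': 0.63}]
```

```bash
python3 -m crank '-0.4 -1.5 0 0 0 0 0;-0.4 -3 0 0 0 0 0;-0.4 -10 0 0 0 0 0;-0.4 -10 0 0 0 0 0;-0.4 0 0 -40 0 0 0;-0.4 0 0 -60 0 0 0;-0.4 -40 0 -40 0 0 0;-0.4 -60 0 0 0 0 0;-0.4 -60 0 0 0 0 0;-0.4 0 0 0 0 0 0'|egrep 'time|pos|force:';  python3 - <<'E'
from h import *
t=[]
for c in("top","scene"):
    i=grab_frame(c); cv2.imwrite(f"pics/{c}10.png",i)
    for n in("wheel","lever_knob","lever_pivot"): print(n,[(np.round(r["point"]).tolist(),round(r["p"],2)) for r in models.search_frame(n,c)[:2]])
    u,v=proj(c,[[520,190,40]])[0].astype(int); print(c,u-33,v-33)
    t.append(cv2.resize(i[v-33:v+33,u-33:u+33],(400,400),interpolation=cv2.INTER_CUBIC))
cv2.imwrite("pics/g10.png",np.hstack(t))
E
```

```text
time_s: 26.68
ee_pos: [512.5, -27.7, 194.6]
force: [0.0, 1.4, -0.3]
gripper_force: 0.0
wheel [([507.0, 181.0, 80.0], 0.88)]
lever_knob [([575.0, 186.0, 36.0], 0.66)]
lever_pivot [([516.0, 143.0, 5.0], 0.71), ([697.0, -99.0, 90.0], 0.6)]
top 229 182
wheel [([520.0, 180.0, 68.0], 0.95)]
lever_knob [([574.0, 195.0, 32.0], 0.69)]
lever_pivot [([526.0, 42.0, 6.0], 0.71)]
scene 336 149
```

View pics/g10.png

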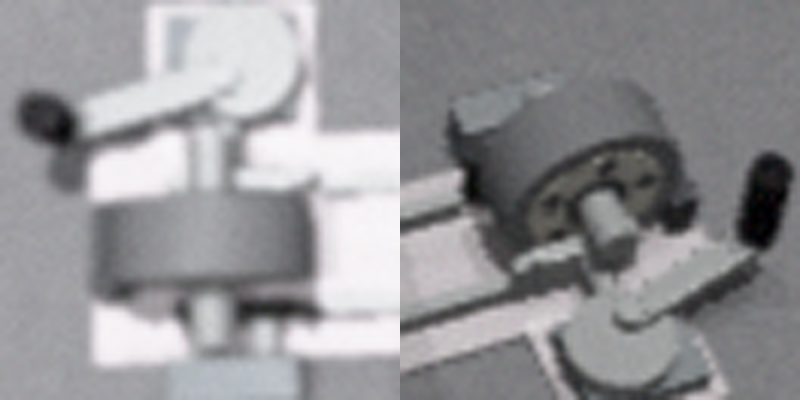

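In the top tile the wheel stands in the bay with its disc at (205, 243) between jaw and pad. The knob top is at (38, 112) with its base at (65, 130), and the lever hub is at (248, 62). In the scene tile the knob top is at (772, 165) and the hub at (625, 340). Next I work out the lever geometry.

Run:
```python
from h import *
r=lambda c,u,v,z: ray(c,(u,v),z).round(1)[:2]
print("knob top", r("top",235.3,200.5,85), r("scene",397.4,176.2,85)); print("knob base", r("top",239.6,203.5,42), r("scene",395.7,188.0,42))
print("hub", r("top",269.9,192.2,36), r("scene",373.1,205.1,36))
a=np.radians(2.25);R=np.array([[np.cos(a),-np.sin(a)],[np.sin(a),np.cos(a)]]);b=np.array([504.7,181.2])
print("knob0",b+R@[53,72])
for q in [r("top",269.9,192.2,36),r("scene",373.1,205.1,36)]: print("hub clamp",R.T@(q-b), np.linalg.norm(R.T@(q-b)-[53,72]))
for q in [r("top",235.3,200.5,85),r("scene",397.4,176.2,85),r("top",239.6,203.5,42),r("scene",395.7,188.0,42)]: print("knob clamp",R.T@(q-b))
```

```text
knob top [555.4 253. ] [553.6 253.8]
knob base [552.  250.3] [562.1 252.2]
hub [583.6 170.6] [592.6 173. ]
knob0 [554.83243219 255.22526084]
hub clamp [ 78.42301691 -13.68942725] 89.3812493252209
hub clamp [ 87.5103018 -11.6446159] 90.48415717424518
knob clamp [53.47976691 69.75417214]
knob clamp [51.7125625  70.62422304]
knob clamp [49.97638668 67.18973712]
knob clamp [60.1431936  68.69174815]
```

The knob lies at about (53, 70) in the clamp frame, so the lever is near 0 and the pivot near (75, 0). I'll turn the tool so the pads lie along the tangent, then go above the knob.

```bash
python3 -m crank '-0.1 0 0 0 0 0 -8.5;-0.1 0 0 0 0 0 -8.5;-0.1 42.1 22.2 0 0 0 0;-0.1 42.1 22.2 0 0 0 0;-0.1 42.1 22.2 0 0 0 0;-0.1 42.1 22.2 0 0 0 0;-0.1 42.1 22.2 0 0 0 0;-0.1 42.1 22.2 0 0 0 0;-0.1 0 0 0 0 0 0;-0.1 0 0 0 0 0 0' 8
```

```text
time_s: 28.32
ee_pos: [554.3, 258.6, 194.2]
ee_rot: [-179.9, 0.0, 109.4]
force: [0.6, 0.1, -0.1]
gripper_width: 50.2
gripper_force: 0.0
```

```bash
python3 -m crank '-0.1 -4 -0.8 0 0 0 0;-0.1 0 0 45 0 0 0;-0.1 0 0 30 0 0 0;-0.1 0 0 25 0 0 0;-0.1 0 0 20 0 0 0;-0.1 0 0 0 0 0 0;-0.1 0 0 0 0 0 0' ; python3 -m crank '0.3 0 0 0 0 0 0;0.6 0 0 0 0 0 0;0.6 0 0 0 0 0 0;0.6 0 0 0 0 0 0;0.6 0 0 0 0 0 0' 8
```

```text
time_s: 29.2
ee_pos: [556.1, 254.0, 75.6]
ee_rot: [179.9, -0.0, 109.3]
force: [0.1, -0.7, -0.2]
gripper_width: 50.3
gripper_force: 0.0
time_s: 29.82
ee_pos: [555.4, 254.6, 74.8]
ee_rot: [180.0, -0.0, 109.3]
force: [-0.6, 0.1, 1.8]
gripper_width: 19.6
gripper_force: 8.0
```

```bash
python3 -m crank '0.6 -0.58 9.35 0 0 0 7.16;0.6 -0.58 9.35 0 0 0 7.16;0.6 -0.58 9.35 0 0 0 7.16;0.6 -0.58 9.35 0 0 0 7.16;0.6 0 0 0 0 0 0;0.6 0 0 0 0 0 0'; python3 -m crank '0.6 -0.58 9.35 0 0 0 7.16;0.6 -0.58 9.35 0 0 0 7.16;0.6 -0.58 9.35 0 0 0 7.16;0.6 -0.58 9.35 0 0 0 7.16;0.6 0 0 0 0 0 0;0.6 0 0 0 0 0 0'
cat > ang.py <<'E'
import numpy as np
from workcell import env
s=env.state(); p=s["ee_pos"][:2]-[504.7,181.2]; a=np.radians(2.25)
k=np.array([[np.cos(a),np.sin(a)],[-np.sin(a),np.cos(a)]])@p-[75,0]
print("lever",np.arctan2(k[0],k[1])+.298,"radius",np.hypot(*k),"force",s["force"].round(1))
E
python3 ang.py
```

```text
time_s: 30.58
ee_pos: [592.6, 256.9, 74.8]
ee_rot: [180.0, 0.1, 80.8]
force: [1.1, -6.1, 3.8]
gripper_width: 19.6
gripper_force: 8.0
time_s: 31.32
ee_pos: [625.6, 242.4, 74.7]
ee_rot: [-180.0, 0.1, 52.1]
force: [-2.1, -4.7, 6.3]
gripper_width: 19.7
gripper_force: 8.0
lever 1.0048671222922845 radius 74.16854632152024 force [-2.1 -4.7  6.3]
```

```bash
python3 -m crank '0.6 -0.58 9.35 0 0 0 7.16;0.6 -0.58 9.35 0 0 0 7.16;0.6 -0.58 9.35 0 0 0 7.16;0.6 0 0 0 0 0 0;0.6 0 0 0 0 0 0'|egrep 'pos|rot';python3 ang.py; python3 -m crank '0.6 -0.58 9.35 0 0 0 7.16;0.6 0 0 0 0 0 0;0.6 0 0 0 0 0 0'|egrep 'pos|rot'; python3 ang.py
```

```text
ee_pos: [643.9, 222.1, 74.7]
ee_rot: [-179.9, 0.1, 30.6]
lever 1.3748095716231454 radius 74.66318355919994 force [-3.5 -2.9  5.6]
ee_pos: [648.3, 214.0, 74.7]
ee_rot: [-179.9, 0.0, 23.5]
lever 1.4977154536746315 radius 74.92408720683488 force [-4.2 -2.1  5.4]
```

```bash
python3 -m crank '0.3 0 0 0 0 0 0;-0.1 0 0 0 0 0 0;-0.1 0 0 0 0 0 0;-0.1 0 0 0 0 0 0;-0.1 0 0 -30 0 0 0;-0.1 0 0 -50 0 0 0;-0.1 0 0 -50 0 0 0;-0.1 40 -40 0 0 0 0;-0.1 40 -40 0 0 0 0;-0.1 40 -40 0 0 0 0'|egrep 'time|pos|force';  python3 -m crank '-0.1 0 0 0 0 0 0;-0.1 0 0 0 0 0 0' | egrep 'pos|force'
python3 - <<'E'
from h import *
t=[]
for c in("top","scene"):
    i=grab_frame(c); cv2.imwrite(f"pics/{c}11.png",i)
    for n in("wheel","lever_knob","lever_arm","pad"): print(n,[(np.round(r["point"]).tolist(),round(r["p"],2)) for r in models.search_frame(n,c)[:2]])
    u,v=proj(c,[[520,190,40]])[0].astype(int)
    t.append(cv2.resize(i[v-33:v+33,u-33:u+33],(400,400),interpolation=cv2.INTER_CUBIC))
cv2.imwrite("pics/g11.png",np.hstack(t))
E
```

```text
time_s: 33.58
ee_pos: [712.2, 372.7, 204.9]
force: [0.7, 0.4, 0.2]
gripper_force: 0.0
ee_pos: [711.3, 370.9, 203.9]
force: [0.1, -0.5, -0.4]
gripper_force: 0.0
wheel []
lever_knob [([585.0, 186.0, 33.0], 0.69)]
lever_arm [([589.0, 185.0, 31.0], 0.82), ([522.0, 46.0, 3.0], 0.33)]
pad [([468.0, 162.0, 34.0], 0.48)]
wheel [([514.0, 176.0, 70.0], 0.93)]
lever_knob [([596.0, 190.0, 35.0], 0.73)]
lever_arm [([524.0, 46.0, -1.0], 0.69), ([594.0, 191.0, 36.0], 0.59)]
pad []
```

View pics/g11.png

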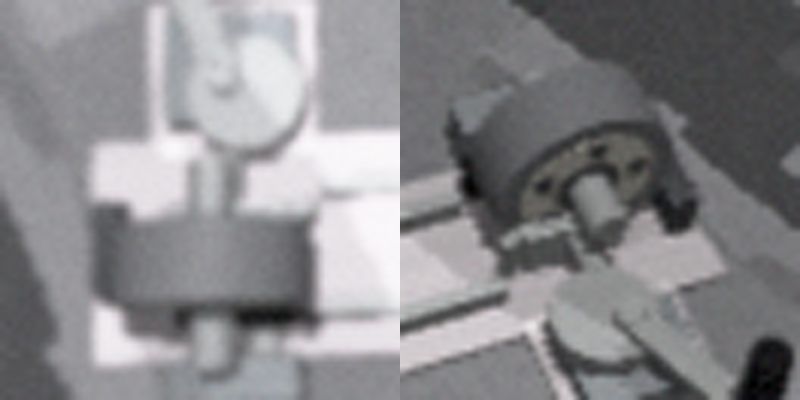

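The wheel has moved about 7 mm towards the pad. The dark pad edge moved from about row 305 to 315 in the top tile, roughly 3 mm of press. The wheel stands upright and the lever is at about 1.5 rad. Handing in.

```bash
python3 -c "
from workcell import env
print(env.job_done())"
```

```text
the job is handed in; nothing more can be done
None
```

I handed the job in without seeing the verdict: the wheel was rolled upright into the bay against the end stop and let go, the lever is at about 1.5 rad and the pad is pressed in roughly 3 mm by the pictures, with no cups, tins or spray bottle seen to be touched.

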